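# Cull the short castings from the brooch mould

### The job

Five cast brooch blanks sit in the sloping yellow mould, and two of them have come out with a raised bar clearly shorter than the rest. Draw those two out of their pockets and set them down in the grey reject tray, foot down and lying flat side by side, without dropping them. Leave the three good blanks seated in the mould and the other things on the table where they are.

Things in the scene. Friction and masses are not known exactly. Their poses are not given: they have to be found in the camera images.
- mould: Fixed yellow mould block, 84 x 170 mm, on a plywood stand. Its face slopes 25 degrees, low towards its own -x (the robot's side), rising towards +x, level along y; low edge 27 mm, high edge 63 mm above the table. Five open pockets in a row along y hold the blanks. Origin: on the table under the face's centre; z up.
- mould_face (a point): Centre of the mould's sloping face, 45 mm above the table, over the middle pocket. Pockets are 32 mm apart, each 54 mm (up the slope) x 26 mm x 8 mm deep, walls square to the face: a foot lies flush with 1 mm play all round, its bar standing 14 mm proud. A blank comes out freely only square to the face.
- bar_gauge (a point): Mark at the mould face's centre too; how to judge a blank: sound ones have a bar 44 mm long (along the blank's x, up the slope), the two faulty ones only 30 mm, missing equally at both ends, on the same full foot. Closing the fingers on the two ends of the bar, above the face, shows the length as the opening.
- tray: Fixed shallow grey reject tray, 138 (its x) x 178 (its y) x 14 mm high, walls and floor 4 mm thick, open on top. Origin: centre of its underside on the table; z up.
- blank_a: Cast silver-grey brooch blank, 40 to 85 g: foot plate 52 (own x) x 24 (y) x 8 mm thick, with a raised bar centred on it 14 mm wide (y), 14 mm high; 22 mm tall in all. Sits foot-down in any one of the pockets, x up the slope, z square to the face. Sound or faulty: see or feel it. Origin: centre of the foot's underside.
- blank_b: Cast silver-grey brooch blank, 40 to 85 g: foot plate 52 (own x) x 24 (y) x 8 mm thick, with a raised bar centred on it 14 mm wide (y), 14 mm high; 22 mm tall in all. Sits foot-down in any one of the pockets, x up the slope, z square to the face. Sound or faulty: see or feel it. Origin: centre of the foot's underside.
- blank_c: Cast silver-grey brooch blank, 40 to 85 g: foot plate 52 (own x) x 24 (y) x 8 mm thick, with a raised bar centred on it 14 mm wide (y), 14 mm high; 22 mm tall in all. Sits foot-down in any one of the pockets, x up the slope, z square to the face. Sound or faulty: see or feel it. Origin: centre of the foot's underside.
- blank_d: Cast silver-grey brooch blank, 40 to 85 g: foot plate 52 (own x) x 24 (y) x 8 mm thick, with a raised bar centred on it 14 mm wide (y), 14 mm high; 22 mm tall in all. Sits foot-down in any one of the pockets, x up the slope, z square to the face. Sound or faulty: see or feel it. Origin: centre of the foot's underside.
- blank_e: Cast silver-grey brooch blank, 40 to 85 g: foot plate 52 (own x) x 24 (y) x 8 mm thick, with a raised bar centred on it 14 mm wide (y), 14 mm high; 22 mm tall in all. Sits foot-down in any one of the pockets, x up the slope, z square to the face. Sound or faulty: see or feel it. Origin: centre of the foot's underside.
- jar: bystander: round black jar with pink lid, 36 mm across, 28 mm tall, standing between mould and tray. Origin: underside.
- sprayer: bystander: small amber spray bottle, 28 mm across, 85 mm tall, towards the far edge. Origin: underside.
- phone: bystander: black phone 150 (x) x 73 (y) x 9 mm, lying. Origin: underside.
- sand_block: bystander: blue and orange sanding block 70 (x) x 45 (y) x 25 mm. Origin: underside.
- wire_brush: bystander: black brush with brass bristles, 170 mm long along its x, lying. Origin: underside.
- case: bystander: flat black zip case 130 (x) x 85 (y) x 18 mm. Origin: underside.
Things that resemble listed ones, but are neither listed nor needed, are in the scene too. Leave any purple look-alike of the blank_d alone.

How it is judged:
At the end, for the whole second after the job is handed in: Both short-barred blanks rest in the reject tray, foot flat on its floor (tilt under 0.1 rad, underside under 8 mm above the tray's underside), still and released; the three sound blanks lie within 4 mm of where they started, still seated in their pockets (x of blank_b in the frame of tray between -0.065 and 0.065 m and y of blank_b in the frame of tray between -0.085 and 0.085 m and z of each of blank_b, blank_d in the frame of tray below 0.008 m and angle between each of blank_b, blank_d's own z axis and vertical below 0.1 rad and linear speed of each of blank_b, blank_d, blank_a, blank_c, blank_e below 0.02 m/s and contact force between the fingers and blank_b below 0.1 N and x of blank_d in the frame of tray between -0.065 and 0.065 m and y of blank_d in the frame of tray between -0.085 and 0.085 m and contact force between the fingers and blank_d below 0.1 N and distance of each of blank_a, blank_c, blank_e from where it was at the start of the episode below 0.004 m and angle between each of blank_a, blank_c, blank_e's own z axis and vertical below 0.5 rad); the robot touches nothing.
It fails at once if a sound blank is pulled from its pocket (moved more than 8 mm) (distance of any of blank_a, blank_c, blank_e from where it was at the start of the episode above 0.008 m).
It fails at once if a faulty blank is dropped (faster than 0.7 m/s while not held, a fall of about 25 mm) ((linear speed of blank_b above 0.7 m/s and contact force between the fingers and blank_b below 0.05 N) or (linear speed of blank_d above 0.7 m/s and contact force between the fingers and blank_d below 0.05 N)).
It fails at once if another thing on the table is pushed more than 20 mm (distance of any of jar, sprayer, phone, sand_block, wire_brush, case from where it was at the start of the episode above 0.02 m).
It also fails if it takes over 72 s, if anything falls off the work surface, if the arm or the gripper's body presses on something with over 40 N, if the wrist force passes 120 N, or if a joint passes its speed limit or range.

### The arm

A 7-joint arm with a two-finger parallel gripper is mounted at the origin on the work surface. World frame = base frame: x ahead of the robot, y to its left, z up, the work surface at z = 0. Lengths are in m, angles in rad, forces in N, time in s.
With the tool pointing down it reaches from about 0.4 to 0.85 m from the base axis. Payload 10.4 kg.
Tool frame: the origin (TCP) lies midway between the tips of the shut fingers; the grasp point (between the pads) lies r.grip_point_offset behind it (r.grip_point_offset is the distance from the TCP to the grasp point, in m); z points along the fingers, y is the line along which they close (so a half turn about z gives the same grasp; the last joint's range is limited). The gripper opens to 87 mm and grips with 3 to 60 N. Pads are 19 mm wide; open, the fingers measure 117 mm over their backs; the gripper's body (75 mm by 190 mm) begins 51 mm behind the grasp point.
Start: joints at [1.21, 0.332, -0.065, 1.46, 0.022, 1.35, -0.088], TCP at [0.207, -0.59, 0.192] pointing down, gripper open.
Joint ranges: [-2.6, 2.6], [-0.5, 2.12], [-1.47, 1.34], [0.16, 2.42], [-1.27, 4.41], [0.06, 2.06], [-2.6, 2.6]. Speed limits (rad/s): [2.22, 2.22, 2.79, 2.79, 3.14, 3.14, 3.14].

### API

Orientations are given as a unit quaternion [x, y, z, w].
In Python, from bench import r gives the robot as it stands.
- The arm moves only by the tool play_rows, never from a script. Its arguments are lists of equal length, an entry for each row: "claw": the closure, from 0 (fully open) to 1 (shut); "delta_pos": the shift along the tool's x, y, z scaled (see below), a list of three; "delta_rot": the turn, a rotation vector about the tool's x, y, z scaled (see below), a list of three. A call has 1 to 8 rows; each row shifts and turns the commanded pose from where the row before left it, along the tool's axes as they then stand; what a row does not reach is not made up. The controller multiplies each number of a shift by 200 mm and each number of a turn by pi rad. A row lasts 1/10 s, in which the tool goes at most 50 mm and 8.59 degrees, less where a joint would pass 70% of its speed; a pose out of reach is approached as far as the arm can. A call with a number of a shift or a turn outside -1 to 1 is refused whole. A call with a gripper value outside its range is refused whole. The fingers move at their own pace and stop on an object; "squeeze" is the grip in N (left out, the last holds). Time passes only in rows, so rows that do not move let the fingers close. It gives the time, the measured TCP pose, the force, the opening and the grip force at its end, in the units of the state.
- r.read_state(): the state, without advancing time (a new reading comes with each control period).
- r.camera(name): name is "scene" or "side" or "wrist"; returns a dict with "pixels" (420x560x3 uint8, red, green, blue), "camera_matrix" (3x3 intrinsics, pixels), "D" ([k1, k2, p1, p2, k3] as OpenCV has them; the pictures are not rectified), "cam_to_world" (4x4, takes a point from camera to world coordinates); the wrist camera has in their place "hand_eye" (4x4, takes a point from camera to tool coordinates, whose origin is the TCP and whose axes are the flange's). Camera axes: x right, y up, looking along -z (the intrinsics and any distortion apply to the point x, -y, -z); pixel columns grow to the right and rows downward; lengths in m; the calibration is good to about 2 mm. A picture is of the moment at which its call begins: read the wrist's pose just before it. There is no depth.
- r.close_job(): hands the job in; it is judged then, once.
The state is a dict: "time": time; "joint_positions": joint angles; "joint_vel": joint speeds; "joint_torque": joint torques, N m; "ee_pos": TCP position; "eef_rot": TCP orientation; "ft_force": force on the tool from outside, world axes, zero at the start; "torque": the same for the moment, N m; "width": finger opening in m; "grip_force": force on a finger pad.
Only numpy, scipy, OpenCV 4.12 (cv2) and the standard library are available. Lean on these libraries where they do the work, as an engineer would, in place of code of your own. Each camera call takes 0.05 s, during which the arm holds its last target. There are 200 camera calls.

## Working session

There is one attempt and no reset: what is moved stays moved. The work goes in short steps, Python scripts to look and compute and a tool call to move; the robot and the scene stay as the last step left them, time stands still between calls to the robot, and variables do not carry over. Pictures are saved under pics/ and viewed, at most 10 in all, crops included, and the job is handed in when it is done.

Besides the shell and the picture viewer there is one more tool, called after "Request:" as name(argument=value, ...), one argument or row to a line, values as JSON. play_rows: Moves the arm, as the interface text tells. Shifts and turns lie within -1 to 1; 1 stands for 200 mm of shift or pi rad of turn. Its arguments: {"type":"object","properties":{"claw":{"type":"array"},"delta_pos":{"type":"array"},"delta_rot":{"type":"array"},"squeeze":{"type":"number"}},"required":["claw","delta_pos","delta_rot"]}

```bash
ls; mkdir -p pics; python3 - <<'E'
from bench import r
import cv2,pickle
s=r.read_state();print(s, r.grip_point_offset)
d={}
for n in("scene","side","wrist"):
    c=r.camera(n);d[n]=c;cv2.imwrite(f"pics/{n}0.png",c["pixels"][:,:,::-1])
    print(n,{k:v for k,v in c.items() if k!="pixels"})
pickle.dump(d,open("cams.pkl","wb"))
E
```

```text
pics
{'time': 0.0, 'joint_positions': array([ 1.21037228,  0.33285951, -0.06469922,  1.46094594,  0.02160092,
        1.34988986, -0.08848664]), 'joint_vel': array([-0.00113779,  0.0001065 ,  0.00296326, -0.00132291,  0.00020705,
       -0.00092677,  0.00195186]), 'joint_torque': array([-6.39777136e-05, -6.23257971e+01,  2.42911081e-02, -3.89888763e+01,
       -6.12619473e-02,  3.98468901e-02,  1.15164921e-04]), 'ee_pos': array([ 0.20699603, -0.5892709 ,  0.19075948]), 'eef_rot': array([ 9.85765156e-01,  1.68126627e-01, -1.50992298e-04, -6.87167787e-04]), 'ft_force': array([-0.39034411,  0.16543165, -1.04462542]), 'torque': array([-0.04661244,  0.02013642,  0.00660525]), 'grip_force': 0.0, 'width': 0.08725923527260479} 0.0187
scene {'camera_matrix': array([[457.89408727,   0.        , 280.33672105],
       [  0.        , 457.89408727, 211.7095343 ],
       [  0.        ,   0.        ,   1.        ]]), 'D': array([0.00454635, 0.        , 0.        , 0.        , 0.        ]), 'cam_to_world': array([[-0.70899356, -0.3760838 ,  0.59656442,  1.41830105],
       [ 0.70504006, -0.39684396, 
[... 576 characters left out ...]
0.66513185,  0.80385156],
       [ 0.        ,  0.        ,  0.        ,  1.        ]])}
wrist {'camera_matrix': array([[371.40570517,   0.        , 276.17367937],
       [  0.        , 371.40570517, 208.27719423],
       [  0.        ,   0.        ,   1.        ]]), 'D': array([-0.07455136,  0.        ,  0.        ,  0.        ,  0.        ]), 'hand_eye': array([[ 9.04776149e-04,  9.69019391e-01,  2.46983000e-01,
         6.70396774e-02],
       [ 9.99999459e-01, -7.49786635e-04, -7.21579507e-04,
         7.00392028e-04],
       [-5.14039982e-04,  2.46983519e-01, -9.69019544e-01,
        -1.93079552e-01],
       [ 0.00000000e+00,  0.00000000e+00,  0.00000000e+00,
         1.00000000e+00]])}
```

View pics/scene0.png

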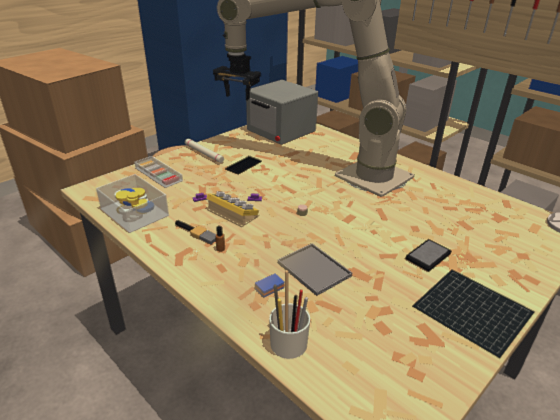

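View pics/side0.png

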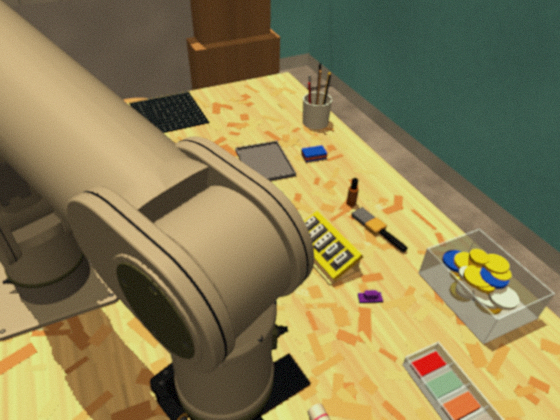

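The scene view shows the mould around (233,207), the tray around (315,268) and the jar at (302,211). In the side view the mould is partly hidden by the arm at about (330,248). I'll enlarge both.

```bash
cat > h.py <<'E'
import numpy as np,cv2,pickle
from scipy.spatial.transform import Rotation as R
def T_of(s):
    T=np.eye(4);T[:3,:3]=R.from_quat(s["eef_rot"]).as_matrix();T[:3,3]=s["ee_pos"];return T
def pose(c,s=None): return c["cam_to_world"] if "cam_to_world" in c else T_of(s)@c["hand_eye"]
def ray(c,uv,s=None):
    p=cv2.undistortPoints(np.array(uv,float).reshape(-1,1,2),c["camera_matrix"],c["D"]).reshape(-1,2)
    M=pose(c,s);d=np.c_[p[:,0],-p[:,1],-np.ones(len(p))]@M[:3,:3].T
    return M[:3,3],d
def atz(c,uv,z,s=None):
    o,d=ray(c,uv,s);return o+d*((np.asarray(z)-o[2])/d[:,2])[:,None]
def proj(c,P,s=None):
    M=np.linalg.inv(pose(c,s));q=np.asarray(P).reshape(-1,3)@M[:3,:3].T+M[:3,3]
    return cv2.projectPoints(q*[1,-1,-1],np.zeros(3),np.zeros(3),c["camera_matrix"],c["D"])[0].reshape(-1,2)
E
python3 - <<'E'
from h import *
d=pickle.load(open("cams.pkl","rb"))
a=d["scene"]["pixels"][180:300,190:360,::-1];b=d["side"]["pixels"][130:290,230:400,::-1]
cv2.imwrite("pics/z.png",np.hstack([cv2.resize(a,(425*1,300),interpolation=3),cv2.resize(b,(319,300),interpolation=3)]))
print(atz(d["scene"],[[233,207],[208,200],[258,215]],0.045))
print(atz(d["scene"],[[315,268],[278,265],[313,246],[351,270],[319,291]],0.014))
print(atz(d["side"],[[237,150],[274,142],[295,173],[256,182]],0.014))
E
```

```text
[[ 0.60006237 -0.15567188  0.045     ]
 [ 0.63384899 -0.2497402   0.045     ]
 [ 0.57178695 -0.06124006  0.045     ]]
[[0.60911375 0.22554342 0.014     ]
 [0.67774676 0.14096791 0.014     ]
 [0.53429838 0.15096594 0.014     ]
 [0.53992075 0.30422968 0.014     ]
 [0.67422294 0.29786303 0.014     ]]
[[0.54924991 0.2933351  0.014     ]
 [0.6721743  0.28755277 0.014     ]
 [0.66000672 0.11775489 0.014     ]
 [0.54036471 0.1252589  0.014     ]]
```

View pics/z.png

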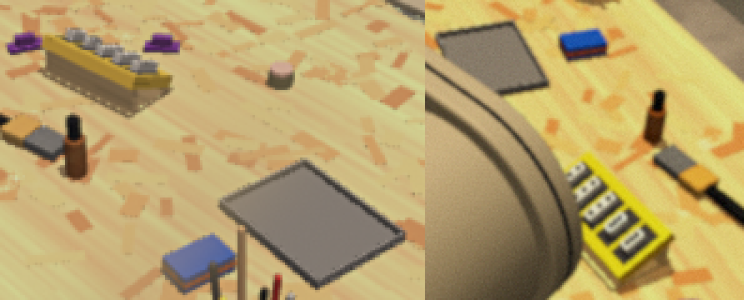

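The crops show five bars across the mould, which sits at about (0.60, -0.155) with a yaw of about 18°. The tray is at about (0.61, 0.215). Next I'll move to a view square to the mould face.

```bash
cat >> h.py <<'E'
from scipy.spatial.transform import Slerp
def plan(T0,T1,n=None):
    R0,R1=R.from_matrix(T0[:3,:3]),R.from_matrix(T1[:3,:3])
    L=np.linalg.norm(T1[:3,3]-T0[:3,3]);A=np.degrees((R0.inv()*R1).magnitude())
    n=n or int(np.ceil(max(L/.048,A/8.3,1)))
    w=(R0.inv()*R1).as_rotvec()/n; p=(T1[:3,3]-T0[:3,3])/n; out=[]
    Rc=R0
    for i in range(n):
        out.append((Rc.inv().apply(p)/.2).round(4).tolist()); Rc=Rc*R.from_rotvec(w)
    print("n",n,"L",L.round(4),"A",A.round(2),"rot each",(w/np.pi).round(5).tolist());print(out)
def toolpose(p,yaw,tilt=0.):
    """tool x along yawed +y, tool y along yawed +x (up slope), z down, tilted by tilt toward +x"""
    B=R.from_euler("z",yaw)*R.from_euler("y",-tilt)
    M=B.as_matrix();T=np.eye(4);T[:3,:3]=np.c_[M[:,1],M[:,0],-M[:,2]];T[:3,3]=p;return T
E
python3 - <<'E'
from h import *
from bench import r
plan(T_of(r.read_state()),toolpose([.56,-.168,.145],np.radians(18),np.radians(25)))
E
```

```text
n 12 L 0.5516 A 91.41 rot each [-0.00918, 0.00892, -0.04034]
[[0.1969, -0.1169, 0.0193], [0.2096, -0.0917, 0.022], [0.2189, -0.0652, 0.0257], [0.2246, -0.0379, 0.0304], [0.2268, -0.0102, 0.0361], [0.2252, 0.0174, 0.0425], [0.22, 0.0443, 0.0497], [0.2112, 0.0701, 0.0574], [0.1991, 0.0944, 0.0655], [0.1837, 0.1166, 0.0739], [0.1655, 0.1365, 0.0825], [0.1446, 0.1537, 0.091]]
```

Request:
play_rows(
  claw=[0,0,0,0,0,0],
  delta_pos=[
    [0.197,-0.117,0.019],
    [0.21,-0.092,0.022],
    [0.219,-0.065,0.026],
    [0.225,-0.038,0.03],
    [0.227,-0.01,0.036],
    [0.225,0.017,0.042],
  ],
  delta_rot=[
    [-0.0092,0.0089,-0.0403],
    [-0.0092,0.0089,-0.0403],
    [-0.0092,0.0089,-0.0403],
    [-0.0092,0.0089,-0.0403],
    [-0.0092,0.0089,-0.0403],
    [-0.0092,0.0089,-0.0403],
  ],
)

```text
time: 0.75
ee_pos: [0.3846, -0.3771, 0.1684]
eef_rot: [0.845, 0.522, 0.095, 0.07]
ft_force: [0.7, -0.3, 0.6]
width: 0.0873
grip_force: 0.0
```

Request:
play_rows(
  claw=[0,0,0,0,0,0,0,0],
  delta_pos=[
    [0.22,0.044,0.05],
    [0.211,0.07,0.057],
    [0.199,0.094,0.065],
    [0.184,0.117,0.074],
    [0.165,0.136,0.082],
    [0.145,0.154,0.091],
    [0,0,0],
    [0,0,0],
  ],
  delta_rot=[
    [-0.0092,0.0089,-0.0403],
    [-0.0092,0.0089,-0.0403],
    [-0.0092,0.0089,-0.0403],
    [-0.0092,0.0089,-0.0403],
    [-0.0092,0.0089,-0.0403],
    [-0.0092,0.0089,-0.0403],
    [0,0,0],
    [0,0,0],
  ],
)

```text
time: 1.55
ee_pos: [0.5602, -0.1677, 0.1451]
eef_rot: [0.574, 0.79, 0.175, 0.128]
ft_force: [-0.5, -0.2, 0.0]
width: 0.0869
grip_force: 0.0
```

```bash
python3 - <<'E'
from h import *
from bench import r
s=r.read_state();c=r.camera("wrist");pickle.dump((s,c),open("w1.pkl","wb"))
print(s["time"],s["ee_pos"],T_of(s)[:3,:3].round(3),s["joint_positions"].round(2))
cv2.imwrite("pics/w1.png",c["pixels"][:,:,::-1])
E
```

```text
1.55 [ 0.56020408 -0.16767505  0.14505687] [[-0.308  0.862  0.402]
 [ 0.951  0.28   0.129]
 [-0.001  0.422 -0.906]] [ 0.91  0.07 -0.53  1.96 -0.33  0.81  0.89]
```

View pics/w1.png

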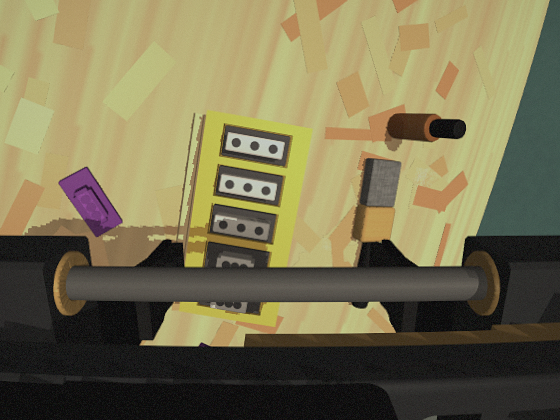

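The wrist view shows the mould with its face corners at about (207,112), (311,128), (276,327) and (180,301). The top two bars (y 147 and 187) are long, while the fourth at about (236,265) looks short. The gripper hides the lowest ones. I'll fit the pose, then step aside for a clear view.

```bash
cat >> h.py <<'E'
from scipy.optimize import least_squares
def face(p):  # x,y,yaw -> world transform of the face centre frame (x up slope, y level, z normal)
    T=np.eye(4);T[:3,:3]=(R.from_euler("z",p[2])*R.from_euler("y",-np.radians(25))).as_matrix();T[:3,3]=[p[0],p[1],.045];return T
def fit(c,s,uv,P,p0):
    P=np.c_[np.array(P,float),np.zeros(len(P))] if len(P[0])==2 else np.array(P,float)
    f=lambda p:(proj(c,P@face(p)[:3,:3].T+face(p)[:3,3],s)-uv).ravel()
    q=least_squares(f,p0);return q.x,f(q.x).reshape(-1,2)
E
python3 - <<'E'
from h import *
from bench import r
s,c=pickle.load(open("w1.pkl","rb"))
p,e=fit(c,s,np.array([[207,112],[311,128],[276,327],[180,301]]),[[-.042,.085],[.042,.085],[.042,-.085],[-.042,-.085]],[.6,-.155,.3])
print(p,np.degrees(p[2]),e)
F=face(p);t=F[:3,3]+F[:3,:3]@[0,-.095,.10]
plan(T_of(r.read_state()),toolpose(t,p[2],np.radians(25)))
E
```

```text
[ 0.58208795 -0.18117414  0.12160182] 6.967271250625892 [[ 0.44330617 -4.03843172]
 [ 2.18451019 -1.10666217]
 [-0.50642302 -1.71683849]
 [-0.81319385  8.27340358]]
n 3 L 0.1125 A 10.89 rot each [-3e-05, -0.00838, 0.01834]
[[-0.1731, -0.0705, -0.0149], [-0.1772, -0.0604, -0.0103], [-0.1806, -0.0501, -0.0056]]
```

Request:
play_rows(
  claw=[0,0,0,0,0],
  delta_pos=[
    [-0.173,-0.07,-0.015],
    [-0.177,-0.06,-0.01],
    [-0.18,-0.05,-0.006],
    [0,0,0],
    [0,0,0],
  ],
  delta_rot=[
    [0,-0.0084,0.0183],
    [0,-0.0084,0.0183],
    [0,-0.0084,0.0183],
    [0,0,0],
    [0,0,0],
  ],
)

```text
time: 2.1
ee_pos: [0.5514, -0.2827, 0.1355]
eef_rot: [0.648, 0.73, 0.162, 0.144]
ft_force: [-0.3, 1.1, -0.5]
width: 0.0872
grip_force: 0.0
```

```bash
python3 - <<'E'
from h import *
from bench import r
s=r.read_state();c=r.camera("wrist");pickle.dump((s,c),open("w2.pkl","wb"))
print(s["time"],s["ee_pos"],s["joint_positions"].round(2))
cv2.imwrite("pics/w2.png",cv2.resize(c["pixels"][:,:,::-1],(800,600),interpolation=3))
E
```

```text
2.1 [ 0.5513712  -0.28268764  0.1354661 ] [ 0.97  0.15 -0.44  1.9  -0.29  0.78  0.84]
```

View pics/w2.png

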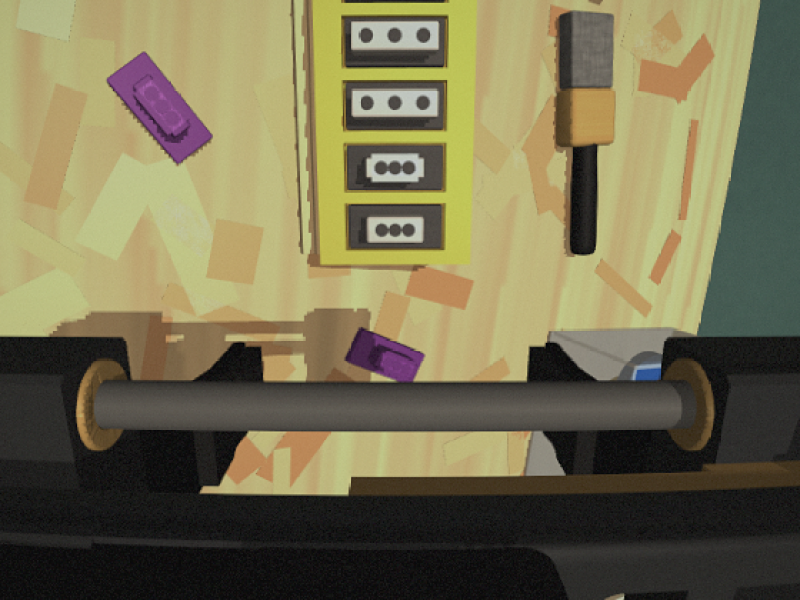

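The bottom two bars, at view pixels (395,167) and (395,230), are about 57 px long. The others are 88 px. So the faulty blanks are in the slots at y = -32 and -64 mm. I'll refine the pose from the pocket corners.

```bash
python3 - <<'E'
from h import *
from bench import r
s,c=pickle.load(open("w2.pkl","rb"))
uv=[];P=[]
for y,(x0,x1,v0,v1) in {-.064:(346,445,204,250),-.032:(344,445,143,191),0:(343,446,80,132),.032:(342,447,14,67)}.items():
    for u,v,a,b in((x0,v0,-1,1),(x1,v0,1,1),(x1,v1,1,-1),(x0,v1,-1,-1)): uv.append([u*.7,v*.7]);P.append([.027*a,y+.013*b])
uv+=[[329,185.5],[224,185.5]];P+=[[.042,-.085],[-.042,-.085]]
p,e=fit(c,s,np.array(uv),P,[.58,-.18,.12]);print(p,np.degrees(p[2]));print(e.round(1).tolist())
# bar-top centres check, 14 mm above face
o=face(p)
for y,u in((-.064,[395,230]),(-.032,[395,167])): print(proj(c,o[:3,:3]@[0,y,.014]+o[:3,3],s)/.7,u)
# free z and tilt
P3=np.c_[P,np.zeros(len(P))]
def f(q):
    Rm=R.from_euler("z",q[2])*R.from_euler("y",-q[4]);return (proj(c,Rm.apply(P3)+[q[0],q[1],q[3]],s)-uv).ravel()
q=least_squares(f,[*p,.045,.436]).x;print(q,np.degrees(q[4]),abs(f(q)).max())
d=pickle.load(open("cams.pkl","rb"))
Q=np.array([[-.042,.085,0],[.042,.085,0],[.042,-.085,0],[-.042,-.085,0]])@o[:3,:3].T+o[:3,3]
print(proj(d["scene"],Q),proj(d["side"],Q))
np.save("p.npy",p)
E
```

```text
[ 0.58198911 -0.18229805  0.12194723] 6.987061803706177
[[-0.4, -0.6], [-0.5, -0.8], [-1.1, -0.0], [0.4, 0.2], [0.1, -0.1], [0.2, -0.3], [-0.4, 0.6], [0.9, 0.7], [-0.1, 0.0], [0.2, -0.2], [-0.4, -0.7], [0.6, -0.5], [-0.2, 0.7], [0.1, 0.5], [-0.4, 0.5], [0.4, 0.7], [-0.2, -0.7], [0.2, -0.4]]
[[394.92809725 229.90800759]] [395, 230]
[[394.77654062 167.70413543]] [395, 167]
[ 0.58141502 -0.18242039  0.12192716  0.04631642  0.43444356] 24.89178221147911 0.9422197866578017
[[258.06870246 210.27483181]
 [242.84149744 210.93114388]
 [206.33183785 193.89609641]
 [222.30515841 193.99374324]] [[290.27563591 231.54667102]
 [316.53083772 210.0780945 ]
 [361.62807002 254.06555309]
 [332.81036027 278.19567735]]
```

The fit is within 1 px, and letting the height and tilt float gives 46 mm and 24.9°, as expected. Next is the approach to the -64 slot.

```bash
cat >> h.py <<'E'
def over(y,h,x=0.):
    p=np.load("p.npy");F=face(p);return toolpose(F[:3,3]+F[:3,:3]@[x,y,h],p[2],np.radians(25))
def wherein(s):
    F=np.linalg.inv(face(np.load("p.npy")))@T_of(s);return F[:3,3].round(4)
E
python3 - <<'E'
from h import *
from bench import r
s=r.read_state();print(wherein(s));plan(T_of(s),over(-.064,.03))
plan(over(-.064,.03),over(-.064,.003))
E
```

```text
[ 0.0003 -0.0945  0.0999]
n 2 L 0.0763 A 0.09 rot each [1e-05, 8e-05, -0.00023]
[[0.0764, -0.0008, 0.1747], [0.0764, -0.0008, 0.1747]]
n 1 L 0.027 A 0.0 rot each [0.0, 0.0, 0.0]
[[0.0, -0.0, 0.135]]
```

Request:
play_rows(
  claw=[0.2,0.2,0.2,0.2,0.2,0.2],
  delta_pos=[
    [0.076,-0.001,0.175],
    [0.077,-0.001,0.175],
    [0,0,0.045],
    [0,0,0.045],
    [0,0,0.045],
    [0,0,0],
  ],
  delta_rot=[
    [0,0,0],
    [0,0,0],
    [0,0,0],
    [0,0,0],
    [0,0,0],
    [0,0,0],
  ],
  squeeze=10,
)

```text
time: 2.75
ee_pos: [0.589, -0.2453, 0.0477]
eef_rot: [0.647, 0.731, 0.162, 0.144]
ft_force: [-0.6, 0.1, 0.2]
width: 0.0698
grip_force: 0.0
```

Request:
play_rows(
  claw=[1,1,1,1,1,1,1,1],
  delta_pos=[
    [0,0,0],
    [0,0,0],
    [0,0,0],
    [0,0,0],
    [0,0,0],
    [0,0,0],
    [0,0,0],
    [0,0,0],
  ],
  delta_rot=[
    [0,0,0],
    [0,0,0],
    [0,0,0],
    [0,0,0],
    [0,0,0],
    [0,0,0],
    [0,0,0],
    [0,0,0],
  ],
  squeeze=10,
)

```text
time: 3.55
ee_pos: [0.5889, -0.2447, 0.048]
eef_rot: [0.647, 0.731, 0.162, 0.144]
ft_force: [0.5, -0.1, -0.3]
width: 0.0133
grip_force: 0.0
```

```bash
python3 - <<'E'
from h import *
from bench import r
s=r.read_state();print(s["time"],wherein(s),s["width"],s["grip_force"],s["ft_force"])
E
```

```text
3.55 [ 0.0006 -0.0628  0.003 ] 0.013347600093075934 0.0 [ 0.48246458 -0.11482648 -0.3431868 ]
```

```bash
python3 - <<'E'
from h import *
from bench import r
s=r.read_state();c=r.camera("wrist");k=r.camera("scene");l=r.camera("side")
b=l["pixels"][170:310,260:400,::-1];a=k["pixels"][140:280,160:300,::-1]
cv2.imwrite("pics/w3.png",np.hstack([cv2.resize(c["pixels"][:,:,::-1],(400,300)),cv2.resize(b,(300,300),interpolation=3)]))
print(s["width"],s["joint_positions"].round(2))
pickle.dump((s,c,k,l),open("w3.pkl","wb"))
E
```

```text
0.013347600093075934 [ 0.87  0.29 -0.45  1.95 -0.2   0.57  0.73]
```

View pics/w3.png

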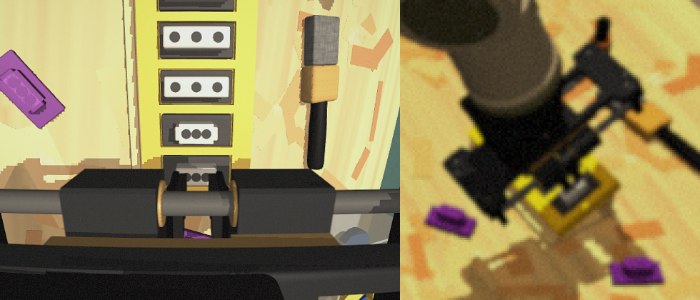

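The wrist view shows the closed fingers below the last bar, which is at (200,178) in the left panel. They look offset from it, so I'll check where the TCP projects.

```bash
python3 - <<'E'
from h import *
s,c,k,l=pickle.load(open("w3.pkl","rb"))
T=T_of(s);F=face(np.load("p.npy"))
print("tcp wrist",proj(c,T[:3,3],s),"grasp pt",proj(c,(T@[0,0,-.0187,1])[:3],s),"bar top pred",proj(c,F[:3,:3]@[0,-.064,.014]+F[:3,3],s),"slot-32",proj(c,F[:3,:3]@[0,-.032,.014]+F[:3,3],s))
for n,cc in(("scene",k),("side",l)):print(n,"tcp",proj(cc,T[:3,3]),"bar",proj(cc,F[:3,:3]@[0,-.064,.014]+F[:3,3]))
a=c["pixels"][215:375,200:360,::-1];b=l["pixels"][215:295,290:370,::-1];e=k["pixels"][160:220,180:240,::-1]
cv2.imwrite("pics/w4.png",np.hstack([cv2.resize(v,(266,266),interpolation=2) for v in(a,b,e)]))
E
```

```text
tcp wrist [[275.94701722 238.70935091]] grasp pt [[275.91095666 250.90649594]] bar top pred [[274.77537852 247.87946614]] slot-32 [[274.85505839 187.40467323]]
scene tcp [[219.09578663 195.21924636]] bar [[219.7272208  192.14110209]]
side tcp [[340.8819717  258.83641759]] bar [[339.89031647 257.18943423]]
```

View pics/w4.png

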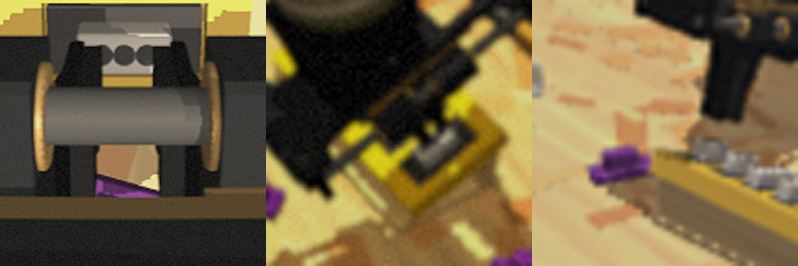

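The scene crop shows the fingertips at about (223,186), but the reported TCP projects to (219,195). The real tips seem to hang short of it along the tool axis, so I'll work out by how much.

```bash
python3 - <<'E'
from h import *
s,c,k,l=pickle.load(open("w3.pkl","rb"));T=T_of(s)
for d in(0,.01,.02,.03,.04):
    P=[(T@[x,y,-d,1])[:3] for x,y in((0,0),(.0095,.007),(.0095,-.007))]
    print(d,proj(k,P).round(1).tolist(),proj(l,P[0]).round(1).tolist(),proj(c,P,s).round(0).tolist())
E
```

```text
0 [[219.1, 195.2], [219.7, 196.1], [222.4, 196.1]] [[340.9, 258.8]] [[276.0, 239.0], [289.0, 222.0], [263.0, 222.0]]
0.01 [[219.8, 192.5], [220.4, 193.4], [223.1, 193.4]] [[339.8, 256.9]] [[276.0, 245.0], [290.0, 228.0], [262.0, 228.0]]
0.02 [[220.5, 189.8], [221.1, 190.7], [223.8, 190.7]] [[338.8, 254.9]] [[276.0, 252.0], [290.0, 234.0], [262.0, 234.0]]
0.03 [[221.2, 187.1], [221.9, 188.0], [224.5, 188.0]] [[337.7, 252.8]] [[276.0, 259.0], [291.0, 240.0], [261.0, 240.0]]
0.04 [[221.9, 184.4], [222.6, 185.2], [225.2, 185.3]] [[336.7, 250.7]] [[276.0, 268.0], [292.0, 248.0], [260.0, 248.0]]
```

The tips hang roughly 30 mm behind the reported TCP. I'll open, then descend in small steps until I feel contact.

Request:
play_rows(
  claw=[0.4,0.4,0.4,0.4,0.4,0.4,0.4,0.4],
  delta_pos=[
    [0,0,0],
    [0,0,0],
    [0,0,0],
    [0,0,0],
    [0,0,0],
    [0,0,0.03],
    [0,0,0.03],
    [0,0,0],
  ],
  delta_rot=[
    [0,0,0],
    [0,0,0],
    [0,0,0],
    [0,0,0],
    [0,0,0],
    [0,0,0],
    [0,0,0],
    [0,0,0],
  ],
  squeeze=10,
)

```text
time: 4.5
ee_pos: [0.5938, -0.2435, 0.0359]
eef_rot: [0.647, 0.732, 0.162, 0.143]
ft_force: [-0.0, -0.2, 0.3]
width: 0.0511
grip_force: 0.0
```

```bash
python3 - <<'E'
from h import *
from bench import r
s=r.read_state();c=r.camera("wrist");k=r.camera("scene");l=r.camera("side")
print(s["time"],wherein(s),s["width"],s["ft_force"].round(1))
a=c["pixels"][190:340,180:370,::-1];e=k["pixels"][150:210,190:266,::-1]
cv2.imwrite("pics/w5.png",np.hstack([cv2.resize(a,(399,315),interpolation=2),cv2.resize(e,(399,315),interpolation=2)]))
T=T_of(s)
for d in(0,.01,.02,.03): print(d,((proj(k,(T@[0,0,-d,1])[:3])-[190,150])*5.25+[399,0]).round(0),((proj(c,[(T@[.0095,y*s["width"]/2,-d,1])[:3] for y in (-1,1)],s)-[180,190])*2.1).round(0).tolist())
E
```

```text
4.5 [-0.     -0.0622 -0.01  ] 0.0510823438578336 [-0.  -0.2  0.3]
0 [[548. 256.]] [[103.0, 67.0], [300.0, 67.0]]
0.01 [[552. 242.]] [[98.0, 79.0], [305.0, 79.0]]
0.02 [[556. 228.]] [[92.0, 91.0], [311.0, 92.0]]
0.03 [[559. 214.]] [[86.0, 106.0], [317.0, 106.0]]
```

View pics/w5.png

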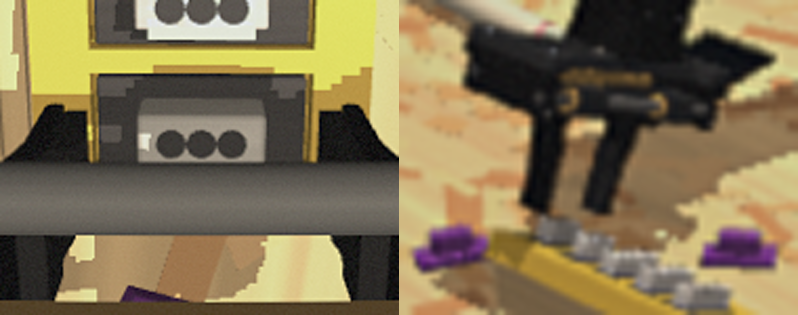

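The fingers straddle the bar symmetrically: inner edges at 90 and 315, bar centre at 201. Both views put the tips about 31 mm behind the TCP, so about 21 mm above the face. I'll descend 17 mm and close.

Request:
play_rows(
  claw=[0.4,0.4,0.4,0.4,0.4,0.4],
  delta_pos=[
    [-0.005,0,0.03],
    [-0.005,0,0.025],
    [0,0,0.015],
    [0,0,0.015],
    [0,0,0],
    [0,0,0],
  ],
  delta_rot=[
    [0,0,0],
    [0,0,0],
    [0,0,0],
    [0,0,0],
    [0,0,0],
    [0,0,0],
  ],
  squeeze=12,
)

```text
time: 5.25
ee_pos: [0.6014, -0.2451, 0.0216]
eef_rot: [0.647, 0.731, 0.162, 0.144]
ft_force: [0.7, 0.2, 0.0]
width: 0.0521
grip_force: 0.0
```

Request:
play_rows(
  claw=[1,1,1,1,1,1],
  delta_pos=[
    [0,0,0],
    [0,0,0],
    [0,0,0],
    [0,0,0],
    [0,0,0],
    [0,0,0],
  ],
  delta_rot=[
    [0,0,0],
    [0,0,0],
    [0,0,0],
    [0,0,0],
    [0,0,0],
    [0,0,0],
  ],
  squeeze=12,
)

```text
time: 5.85
ee_pos: [0.6013, -0.2453, 0.0218]
eef_rot: [0.647, 0.731, 0.162, 0.144]
ft_force: [-1.6, 0.3, 1.7]
width: 0.0299
grip_force: 12.0
```

```bash
python3 - <<'E'
from h import *
from bench import r
s=r.read_state();print(s["time"],wherein(s),s["width"],s["grip_force"],s["ft_force"])
E
```

```text
5.85 [ 0.0006 -0.0648 -0.0259] 0.02994404631404668 12.00018122792244 [-1.59909234  0.25972006  1.71999974]
```

It's gripped at 29.9 mm, so this blank is faulty. I'll draw it out square to the face, and meanwhile fit the tray from the earlier pictures by colour.

Request:
play_rows(
  claw=[1,1,1,1,1,1,1,1],
  delta_pos=[
    [0,0,0],
    [0,0,0],
    [0,0,-0.03],
    [0,0,-0.05],
    [0,0,-0.06],
    [0,0,-0.12],
    [0,0,-0.15],
    [0,0,0],
  ],
  delta_rot=[
    [0,0,0],
    [0,0,0],
    [0,0,0],
    [0,0,0],
    [0,0,0],
    [0,0,0],
    [0,0,0],
    [0,0,0],
  ],
  squeeze=30,
)

```text
time: 6.65
ee_pos: [0.5675, -0.2515, 0.1007]
eef_rot: [0.647, 0.731, 0.162, 0.147]
ft_force: [-0.0, -0.2, -0.0]
width: 0.0298
grip_force: 30.0
```

```bash
cat > tray.py <<'E'
from h import *
def quad(c,seed):
    im=cv2.GaussianBlur(c["pixels"],(3,3),0).copy();m=np.zeros((422,562),np.uint8)
    cv2.floodFill(im,m,seed,0,(14,)*3,(14,)*3,4|cv2.FLOODFILL_FIXED_RANGE|cv2.FLOODFILL_MASK_ONLY|(255<<8))
    m=cv2.morphologyEx(m[1:-1,1:-1],cv2.MORPH_CLOSE,np.ones((3,3)))
    h=cv2.convexHull(max(cv2.findContours(m,0,2)[0],key=cv2.contourArea))
    q=cv2.approxPolyN(h,4,ensure_convex=True).reshape(-1,2);return m.sum()/255,q
if __name__=="__main__":
    d=pickle.load(open("cams.pkl","rb"))
    for n,sd in(("scene",(315,268)),("side",(266,162))):
        a,q=quad(d[n],sd);W=atz(d[n],q,.004);print(n,a,q.tolist(),W.round(3).tolist(),W.mean(0),[np.linalg.norm(W[i]-W[i-1]).round(3) for i in range(4)])
E
python3 tray.py; python3 - <<'E'
from h import *
from bench import r
s=r.read_state();print(s["time"],wherein(s),s["width"],s["grip_force"],s["ft_force"],s["ee_pos"])
E
```

```text
scene 1512.0 [[348, 274], [317, 292], [278, 260], [311, 247]] [[0.55, 0.303, 0.004], [0.673, 0.29, 0.004], [0.653, 0.116, 0.004], [0.533, 0.142, 0.004]] [0.60209744 0.21253442 0.004     ] [np.float64(0.162), np.float64(0.123), np.float64(0.175), np.float64(0.123)]
side 1092.0 [[292, 172], [267, 179], [229, 152], [276, 144]] [[0.66, 0.137, 0.004], [0.58, 0.137, 0.004], [0.528, 0.307, 0.004], [0.68, 0.288, 0.004]] [0.61185536 0.21720359 0.004     ] [np.float64(0.152), np.float64(0.081), np.float64(0.178), np.float64(0.153)]
6.65 [ 0.0029 -0.0669  0.0601] 0.0298264306944632 29.99987483024597 [-0.01917604 -0.15276737 -0.01936455] [ 0.56749262 -0.25146277  0.10072129]
```

The blank is out and held. The tray centre is about (0.606, 0.215), yaw about -0.1. Now I'll carry the blank over while levelling the tool.

```bash
python3 - <<'E'
from h import *
from bench import r
s=r.read_state();T=T_of(s);M=T.copy();M[2,3]+=.05
plan(T,M);plan(M,toolpose([.606,.18,.15],-.1))
E
```

```text
n 2 L 0.05 A 0.0 rot each [0.0, 0.0, 0.0]
[[-0.0007, 0.0533, -0.1131], [-0.0007, 0.0533, -0.1131]]
n 10 L 0.4332 A 28.24 rot each [0.01399, -0.00138, 0.00696]
[[0.2118, 0.0412, 0.0186], [0.2128, 0.0373, 0.0159], [0.2136, 0.0333, 0.0134], [0.2143, 0.0292, 0.0111], [0.215, 0.0249, 0.009], [0.2155, 0.0205, 0.0071], [0.2159, 0.0161, 0.0053], [0.2162, 0.0116, 0.0038], [0.2165, 0.007, 0.0024], [0.2166, 0.0023, 0.0013]]
```

Request:
play_rows(
  claw=[1,1,1,1,1,1,1],
  delta_pos=[
    [0,0.053,-0.113],
    [0,0.053,-0.113],
    [0.212,0.041,0.019],
    [0.213,0.037,0.016],
    [0.214,0.033,0.013],
    [0.214,0.029,0.011],
    [0.215,0.025,0.009],
  ],
  delta_rot=[
    [0,0,0],
    [0,0,0],
    [0.014,-0.0014,0.007],
    [0.014,-0.0014,0.007],
    [0.014,-0.0014,0.007],
    [0.014,-0.0014,0.007],
    [0.014,-0.0014,0.007],
  ],
  squeeze=30,
)

```text
time: 7.35
ee_pos: [0.5856, -0.0321, 0.1471]
eef_rot: [0.7, 0.706, 0.081, 0.071]
ft_force: [0.6, 0.0, -0.2]
width: 0.0291
grip_force: 30.0
```

Request:
play_rows(
  claw=[1,1,1,1,1,1,1],
  delta_pos=[
    [0.215,0.02,0.007],
    [0.216,0.016,0.005],
    [0.216,0.012,0.004],
    [0.216,0.007,0.002],
    [0.217,0.002,0.001],
    [0,0,0],
    [0,0,0],
  ],
  delta_rot=[
    [0.014,-0.0014,0.007],
    [0.014,-0.0014,0.007],
    [0.014,-0.0014,0.007],
    [0.014,-0.0014,0.007],
    [0.014,-0.0014,0.007],
    [0,0,0],
    [0,0,0],
  ],
)

```text
time: 8.05
ee_pos: [0.6044, 0.1835, 0.1465]
eef_rot: [0.741, 0.672, -0.001, -0.004]
ft_force: [-0.1, -0.4, -0.7]
width: 0.0294
grip_force: 30.0
```

```bash
python3 - <<'E'
from h import *
from bench import r
s=r.read_state();c=r.camera("wrist");pickle.dump((s,c),open("w6.pkl","wb"))
print(s["time"],s["ee_pos"],T_of(s)[:3,:3].round(3),s["width"],s["grip_force"],s["joint_positions"].round(2))
cv2.imwrite("pics/w6.png",cv2.resize(c["pixels"][:,:,::-1],(800,600),interpolation=3))
E
```

```text
8.05 [0.60439028 0.18352369 0.14653138] [[ 0.097  0.995 -0.006]
 [ 0.995 -0.097  0.005]
 [ 0.004 -0.006 -1.   ]] 0.02942605612410008 29.999705851078033 [ 0.14  0.46 -0.67  1.47  0.28  1.32 -0.65]
```

View pics/w6.png

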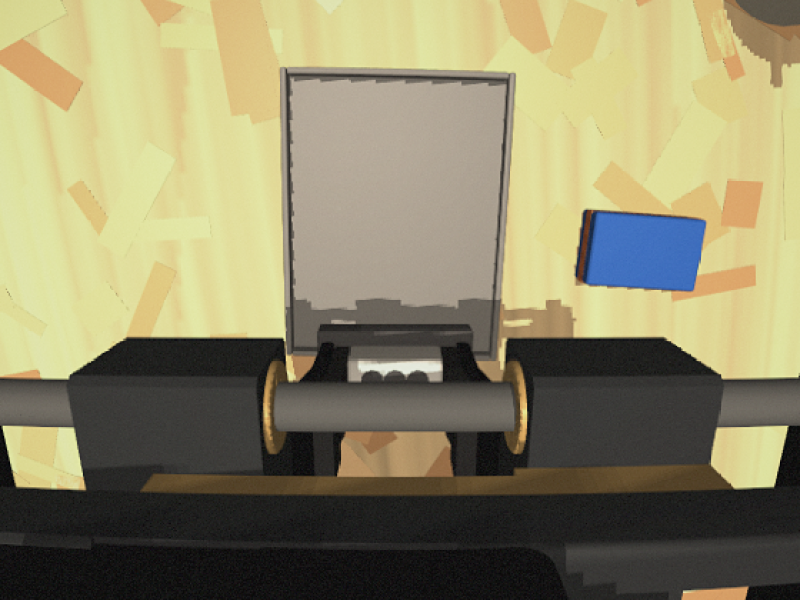

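The tray's outer top corners are at about (282,68), (516,73), (498,357) and (286,353). The blank is held level, with its foot edge at row 330.

```bash
python3 - <<'E'
from h import *
s,c=pickle.load(open("w6.pkl","rb"))
W=atz(c,np.array([[282,68],[516,73],[498,357],[286,353]])*.7,.014,s)
print(W.round(4).tolist(),W.mean(0),[np.linalg.norm(W[i]-W[i-1]).round(4) for i in range(4)])
y=W[:2].mean(0)-W[2:].mean(0);yaw=np.arctan2(-y[0],y[1]);print("yaw",yaw)
Cn=W.mean(0)[:2];e=y[:2]/np.linalg.norm(y[:2]);np.save("tray.npy",[*Cn,yaw])
T=T_of(s)
# predicted pixels of foot's near edge corners if the underside is 18 mm behind TCP (view px)
print(proj(c,[(T@[.012,yy,-.018-.008,1])[:3] for yy in(-.026,.026)],s)/.7)
P=Cn+.032*e
plan(T,toolpose([*P,.03],yaw)); print(P, Cn-.032*e)
E
```

```text
[[0.5504, 0.3106, 0.014], [0.6855, 0.2947, 0.014], [0.6658, 0.1213, 0.014], [0.5281, 0.137, 0.014]] [0.60747027 0.21591998 0.014     ] [np.float64(0.1751), np.float64(0.136), np.float64(0.1746), np.float64(0.1386)]
yaw -0.12057749453158022
[[315.01691996 331.9084427 ]
 [472.05951954 332.05748095]]
n 3 L 0.1332 A 1.41 rot each [-0.00064, -0.00041, 0.00249]
[[0.1068, 0.0023, 0.1946], [0.1071, 0.0011, 0.1945], [0.1073, -0.0002, 0.1944]]
[0.6113194  0.24768764] [0.60362113 0.18415233]
```

The predicted foot edge matches what I see, so the underside is 18 mm behind the TCP. Lowering into the tray.

Request:
play_rows(
  claw=[1,1,1,1,1,1,1,1],
  delta_pos=[
    [0.107,0.002,0.195],
    [0.107,0.001,0.195],
    [0.107,0,0.194],
    [0,0,0.075],
    [0,0,0.06],
    [0,0,0.03],
    [0,0,0.02],
    [0,0,0],
  ],
  delta_rot=[
    [-0.0006,-0.0004,0.0025],
    [-0.0006,-0.0004,0.0025],
    [-0.0006,-0.0004,0.0025],
    [0,0,0],
    [0,0,0],
    [0,0,0],
    [0,0,0],
    [0,0,0],
  ],
)

```text
time: 8.9
ee_pos: [0.6127, 0.2452, -0.0059]
eef_rot: [0.75, 0.662, 0.0, 0.001]
ft_force: [0.2, 0.4, -0.0]
width: 0.0296
grip_force: 30.0
```

```bash
python3 - <<'E'
from h import *
from bench import r
s=r.read_state();print(s["time"],s["ee_pos"],T_of(s)[:3,2],s["width"],s["grip_force"],s["ft_force"],s["torque"])
E
```

```text
8.9 [ 0.61267398  0.2451816  -0.0059112 ] [ 1.62714115e-03 -4.87132304e-04 -9.99998558e-01] 0.02958608558084541 29.999948143959045 [ 0.16106634  0.42827942 -0.02676182] [-0.01258683 -0.12447361  0.04541033]
```

Underside is at about 12 mm. I'll take the last 8 mm in small steps and watch the force.

Request:
play_rows(
  claw=[1,1,1,1,1],
  delta_pos=[
    [0,0,0.015],
    [0,0,0.01],
    [0,0,0.005],
    [0,0,0.005],
    [0,0,0],
  ],
  delta_rot=[
    [0,0,0],
    [0,0,0],
    [0,0,0],
    [0,0,0],
    [0,0,0],
  ],
)

```text
time: 9.4
ee_pos: [0.6118, 0.2462, -0.0138]
eef_rot: [0.749, 0.662, -0.0, 0.0]
ft_force: [0.7, 0.2, -0.7]
width: 0.0297
grip_force: 30.0
```

Request:
play_rows(
  claw=[1,1,1],
  delta_pos=[
    [0,0,0.005],
    [0,0,0],
    [0,0,0],
  ],
  delta_rot=[
    [0,0,0],
    [0,0,0],
    [0,0,0],
  ],
)

```text
time: 9.7
ee_pos: [0.6119, 0.2462, -0.014]
eef_rot: [0.749, 0.662, 0.0, 0.0]
ft_force: [-2.3, -2.5, 6.6]
width: 0.0299
grip_force: 30.0
```

The foot has touched the floor at 6.6 N. Release and retreat.

Request:
play_rows(
  claw=[0.45,0.45,0.45,0.45,0.45,0.45,0.45,0.45],
  delta_pos=[
    [0,0,0],
    [0,0,0],
    [0,0,0],
    [0,0,0],
    [0,0,-0.05],
    [0,0,-0.15],
    [0,0,-0.24],
    [0,0,-0.24],
  ],
  delta_rot=[
    [0,0,0],
    [0,0,0],
    [0,0,0],
    [0,0,0],
    [0,0,0],
    [0,0,0],
    [0,0,0],
    [0,0,0],
  ],
  squeeze=12,
)

```text
time: 10.5
ee_pos: [0.6113, 0.2461, 0.1232]
eef_rot: [0.749, 0.662, -0.0, 0.0]
ft_force: [1.5, 0.1, 0.1]
width: 0.0477
grip_force: 0.0
```

```bash
python3 - <<'E'
from h import *
from bench import r
s=r.read_state();T=T_of(s);print(s["time"],s["ee_pos"],s["width"])
M=over(-.032,.07);plan(T,M);plan(M,over(-.032,-.010))
E
```

```text
10.5 [0.61129315 0.2461494  0.12320742] 0.04768194329974595
n 10 L 0.4673 A 28.63 rot each [-0.01383, 0.00171, -0.00766]
[[-0.2335, 0.0012, 0.0075], [-0.2335, -0.0047, 0.0062], [-0.2333, -0.0106, 0.0046], [-0.233, -0.0163, 0.0027], [-0.2326, -0.022, 0.0006], [-0.232, -0.0276, -0.0017], [-0.2312, -0.033, -0.0042], [-0.2304, -0.0383, -0.007], [-0.2293, -0.0435, -0.0101], [-0.2282, -0.0485, -0.0133]]
n 2 L 0.08 A 0.0 rot each [0.0, 0.0, 0.0]
[[0.0, -0.0, 0.2], [0.0, -0.0, 0.2]]
```

Request:
play_rows(
  claw=[0.4,0.4,0.4,0.4,0.4],
  delta_pos=[
    [-0.233,0.001,0.007],
    [-0.233,-0.005,0.006],
    [-0.233,-0.011,0.005],
    [-0.233,-0.016,0.003],
    [-0.233,-0.022,0.001],
  ],
  delta_rot=[
    [-0.0138,0.0017,-0.0077],
    [-0.0138,0.0017,-0.0077],
    [-0.0138,0.0017,-0.0077],
    [-0.0138,0.0017,-0.0077],
    [-0.0138,0.0017,-0.0077],
  ],
)

```text
time: 11.0
ee_pos: [0.5841, 0.0128, 0.1147]
eef_rot: [0.703, 0.703, 0.082, 0.074]
ft_force: [0.5, -1.0, -0.3]
width: 0.0523
grip_force: 0.0
```

Request:
play_rows(
  claw=[0.4,0.4,0.4,0.4,0.4,0.4,0.4],
  delta_pos=[
    [-0.232,-0.028,-0.002],
    [-0.231,-0.033,-0.004],
    [-0.23,-0.038,-0.007],
    [-0.229,-0.043,-0.01],
    [-0.228,-0.048,-0.013],
    [0,0,0],
    [0,0,0],
  ],
  delta_rot=[
    [-0.0138,0.0017,-0.0077],
    [-0.0138,0.0017,-0.0077],
    [-0.0138,0.0017,-0.0077],
    [-0.0138,0.0017,-0.0077],
    [-0.0138,0.0017,-0.0077],
    [0,0,0],
    [0,0,0],
  ],
)

```text
time: 11.7
ee_pos: [0.5568, -0.2185, 0.107]
eef_rot: [0.648, 0.73, 0.162, 0.144]
ft_force: [-0.2, 0.9, 1.7]
width: 0.0526
grip_force: 0.0
```

```bash
python3 - <<'E'
from h import *
from bench import r
s=r.read_state();T=T_of(s);print(s["time"],wherein(s),s["width"])
plan(T,over(-.032,-.005));plan(T,over(-.032,-.026))
E
```

```text
11.7 [-0.0005 -0.0328  0.0686] 0.052593455408861955
n 2 L 0.0736 A 0.14 rot each [-5e-05, 0.00022, -0.0003]
[[0.0024, 0.0013, 0.184], [0.0022, 0.0013, 0.184]]
n 2 L 0.0946 A 0.14 rot each [-5e-05, 0.00022, -0.0003]
[[0.0024, 0.0013, 0.2365], [0.0023, 0.0013, 0.2365]]
```

Request:
play_rows(
  claw=[0.4,0.4,0.4,0.4,0.4,0.4],
  delta_pos=[
    [0.002,0.001,0.184],
    [0.002,0.001,0.184],
    [0,0,0.04],
    [0,0,0.035],
    [0,0,0.03],
    [0,0,0],
  ],
  delta_rot=[
    [0,0,0],
    [0,0,0],
    [0,0,0],
    [0,0,0],
    [0,0,0],
    [0,0,0],
  ],
)

```text
time: 12.3
ee_pos: [0.5976, -0.2114, 0.0217]
eef_rot: [0.646, 0.732, 0.162, 0.144]
ft_force: [0.3, 1.2, 0.1]
width: 0.0522
grip_force: 0.0
```

Request:
play_rows(
  claw=[1,1,1,1,1,1],
  delta_pos=[
    [0,0,0],
    [0,0,0],
    [0,0,0],
    [0,0,0],
    [0,0,0],
    [0,0,0],
  ],
  delta_rot=[
    [0,0,0],
    [0,0,0],
    [0,0,0],
    [0,0,0],
    [0,0,0],
    [0,0,0],
  ],
  squeeze=12,
)

```text
time: 12.9
ee_pos: [0.5972, -0.2118, 0.0214]
eef_rot: [0.647, 0.731, 0.162, 0.144]
ft_force: [-3.5, -0.2, 6.2]
width: 0.0296
grip_force: 12.0
```

```bash
python3 - <<'E'
from h import *
from bench import r
s=r.read_state();T=T_of(s);print(s["time"],wherein(s),s["width"],s["grip_force"])
E
```

```text
12.9 [ 0.0004 -0.0312 -0.0263] 0.02956157934637298 12.000889778137207
```

29.6 mm, so this one is short too. Draw it out.

Request:
play_rows(
  claw=[1,1,1,1,1,1,1,1],
  delta_pos=[
    [0,0,0],
    [0,0,0],
    [0,0,-0.03],
    [0,0,-0.05],
    [0,0,-0.06],
    [0,0,-0.12],
    [0,0,-0.15],
    [0,0,0],
  ],
  delta_rot=[
    [0,0,0],
    [0,0,0],
    [0,0,0],
    [0,0,0],
    [0,0,0],
    [0,0,0],
    [0,0,0],
    [0,0,0],
  ],
  squeeze=30,
)

```text
time: 13.7
ee_pos: [0.5634, -0.2174, 0.0997]
eef_rot: [0.647, 0.731, 0.162, 0.146]
ft_force: [0.4, -0.3, -0.5]
width: 0.0296
grip_force: 30.0
```

```bash
python3 - <<'E'
from h import *
from bench import r
s=r.read_state();T=T_of(s);print(s["time"],wherein(s),s["width"],s["grip_force"])
M=T.copy();M[2,3]+=.05;t=np.load("tray.npy")
plan(T,M);plan(M,toolpose([.6036,.184,.12],t[2]))
E
```

```text
13.7 [ 0.0025 -0.0326  0.0592] 0.029596219580189542 29.999701380729675
n 2 L 0.05 A 0.0 rot each [0.0, 0.0, 0.0]
[[-0.0006, 0.0532, -0.1131], [-0.0006, 0.0532, -0.1131]]
n 9 L 0.4045 A 28.74 rot each [0.0155, -0.00171, 0.00845]
[[0.2187, 0.0379, 0.0349], [0.2199, 0.0337, 0.0319], [0.2209, 0.0293, 0.0292], [0.2217, 0.0248, 0.0267], [0.2225, 0.0202, 0.0244], [0.2231, 0.0154, 0.0224], [0.2235, 0.0105, 0.0206], [0.2239, 0.0055, 0.019], [0.224, 0.0005, 0.0176]]
```

Request:
play_rows(
  claw=[1,1,1,1,1,1],
  delta_pos=[
    [0,0.053,-0.113],
    [0,0.053,-0.113],
    [0.219,0.038,0.035],
    [0.22,0.034,0.032],
    [0.221,0.029,0.029],
    [0.222,0.025,0.027],
  ],
  delta_rot=[
    [0,0,0],
    [0,0,0],
    [0.0155,-0.0017,0.0085],
    [0.0155,-0.0017,0.0085],
    [0.0155,-0.0017,0.0085],
    [0.0155,-0.0017,0.0085],
  ],
)

```text
time: 14.3
ee_pos: [0.5804, -0.0357, 0.1333]
eef_rot: [0.698, 0.706, 0.09, 0.079]
ft_force: [-0.2, -1.2, -0.4]
width: 0.0295
grip_force: 30.0
```

Request:
play_rows(
  claw=[1,1,1,1,1,1,1],
  delta_pos=[
    [0.222,0.02,0.024],
    [0.223,0.015,0.022],
    [0.223,0.01,0.021],
    [0.224,0.005,0.019],
    [0.224,0,0.018],
    [0,0,0],
    [0,0,0],
  ],
  delta_rot=[
    [0.0155,-0.0017,0.0085],
    [0.0155,-0.0017,0.0085],
    [0.0155,-0.0017,0.0085],
    [0.0155,-0.0017,0.0085],
    [0.0155,-0.0017,0.0085],
    [0,0,0],
    [0,0,0],
  ],
)

```text
time: 15.0
ee_pos: [0.6017, 0.1875, 0.1163]
eef_rot: [0.747, 0.664, -0.0, -0.004]
ft_force: [0.0, -0.4, -0.2]
width: 0.0292
grip_force: 30.0
```

```bash
python3 - <<'E'
from h import *
from bench import r
s=r.read_state();T=T_of(s);print(s["time"],s["ee_pos"],s["width"],s["grip_force"])
t=np.load("tray.npy");plan(T,toolpose([.6036,.184,.015],t[2]))
E
```

```text
15.0 [0.6017403  0.18751432 0.11630635] 0.02923175190012713 29.999679923057556
n 3 L 0.1014 A 0.46 rot each [-0.00064, -0.00048, 0.00031]
[[-0.0062, 0.0048, 0.1688], [-0.006, 0.0045, 0.1688], [-0.0057, 0.0041, 0.1688]]
```

Request:
play_rows(
  claw=[1,1,1,1,1,1,1],
  delta_pos=[
    [-0.006,0.005,0.169],
    [-0.006,0.005,0.169],
    [-0.006,0.004,0.169],
    [0,0,0.06],
    [0,0,0.03],
    [0,0,0.02],
    [0,0,0],
  ],
  delta_rot=[
    [-0.0006,-0.0005,0.0003],
    [-0.0006,-0.0005,0.0003],
    [-0.0006,-0.0005,0.0003],
    [0,0,0],
    [0,0,0],
    [0,0,0],
    [0,0,0],
  ],
)

```text
time: 15.7
ee_pos: [0.6051, 0.1822, -0.0054]
eef_rot: [0.749, 0.662, 0.001, 0.001]
ft_force: [0.1, -0.4, -0.7]
width: 0.0295
grip_force: 30.0
```

Request:
play_rows(
  claw=[1,1,1,1],
  delta_pos=[
    [0,0,0.01],
    [0,0,0.01],
    [0,0,0.005],
    [0,0,0],
  ],
  delta_rot=[
    [0,0,0],
    [0,0,0],
    [0,0,0],
    [0,0,0],
  ],
)

```text
time: 16.1
ee_pos: [0.6043, 0.1823, -0.0115]
eef_rot: [0.749, 0.662, -0.0, 0.001]
ft_force: [-0.2, 0.3, 0.2]
width: 0.0294
grip_force: 30.0
```

Request:
play_rows(
  claw=[1,1,1,1],
  delta_pos=[
    [0,0,0.006],
    [0,0,0.005],
    [0,0,0],
    [0,0,0],
  ],
  delta_rot=[
    [0,0,0],
    [0,0,0],
    [0,0,0],
    [0,0,0],
  ],
)

```text
time: 16.5
ee_pos: [0.6043, 0.1822, -0.0138]
eef_rot: [0.749, 0.662, -0.0, 0.001]
ft_force: [-0.4, 0.4, -0.2]
width: 0.0293
grip_force: 30.0
```

Request:
play_rows(
  claw=[1,1,1],
  delta_pos=[
    [0,0,0.005],
    [0,0,0],
    [0,0,0],
  ],
  delta_rot=[
    [0,0,0],
    [0,0,0],
    [0,0,0],
  ],
)

```text
time: 16.8
ee_pos: [0.6045, 0.1823, -0.0143]
eef_rot: [0.749, 0.662, 0.0, 0.001]
ft_force: [-1.2, -1.1, 4.6]
width: 0.0292
grip_force: 30.0
```

Touching at 4.6 N. Release, go straight up, then shift toward -y so the camera can see both blanks.

Request:
play_rows(
  claw=[0.45,0.45,0.45,0.45,0.45,0.45,0.45,0.45],
  delta_pos=[
    [0,0,0],
    [0,0,0],
    [0,0,0],
    [0,0,0],
    [0,0,-0.05],
    [0,0,-0.15],
    [0,0,-0.24],
    [0,0,-0.24],
  ],
  delta_rot=[
    [0,0,0],
    [0,0,0],
    [0,0,0],
    [0,0,0],
    [0,0,0],
    [0,0,0],
    [0,0,0],
    [0,0,0],
  ],
  squeeze=12,
)

```text
time: 17.6
ee_pos: [0.6037, 0.1824, 0.1232]
eef_rot: [0.749, 0.662, -0.0, 0.0]
ft_force: [1.3, -0.5, 0.8]
width: 0.0474
grip_force: 0.0
```

Request:
play_rows(
  claw=[0.45,0.45,0.45,0.45,0.45],
  delta_pos=[
    [-0.15,0,-0.15],
    [-0.2,0,0],
    [0,0,0],
    [0,0,0],
    [0,0,0],
  ],
  delta_rot=[
    [0,0,0],
    [0,0,0],
    [0,0,0],
    [0,0,0],
    [0,0,0],
  ],
)

```text
time: 18.1
ee_pos: [0.5953, 0.1141, 0.1515]
eef_rot: [0.749, 0.663, 0.0, 0.0]
ft_force: [0.2, 0.3, 0.5]
width: 0.0478
grip_force: 0.0
```

```bash
python3 - <<'E'
from h import *
from bench import r
s=r.read_state();c=r.camera("wrist");l=r.camera("side");print(s["time"],s["ee_pos"],s["width"])
a=c["pixels"][:,:,::-1];b=l["pixels"][130:290,225:385,::-1]
cv2.imwrite("pics/w7.png",np.hstack([cv2.resize(a,(440,330)),cv2.resize(b,(330,330),interpolation=3)]))
# expected blank foot corners, in the viewed picture
for P in([.6119,.2462],[.6045,.1823]):
    Q=toolpose([*P,.012],np.load("tray.npy")[2]);print((proj(c,[(Q@[x,y,0,1])[:3] for x,y in((-.012,-.026),(-.012,.026),(.012,.026),(.012,-.026))],s)*440/560).round(0).tolist())
E
```

```text
18.1 [0.59529219 0.11407411 0.15150348] 0.04777826938994715
[[193.0, 38.0], [241.0, 38.0], [242.0, 14.0], [193.0, 14.0]]
[[194.0, 98.0], [241.0, 98.0], [241.0, 76.0], [194.0, 76.0]]
```

View pics/w7.png

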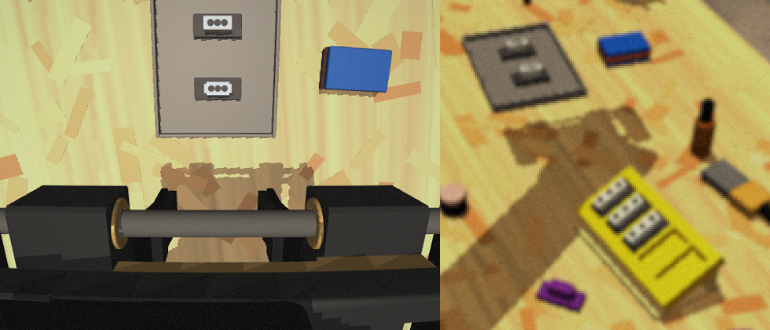

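Both blanks lie flat side by side in the tray, at left-panel (217,26) and (217,88), where I expected them. The three long-barred blanks are still seated in the mould, and the jar, sprayer, brush and sanding block look undisturbed. Handing in.

```bash
python3 -c "
from bench import r
print(r.close_job())"
```

```text
the job is handed in; nothing more can be done
None
```

I moved both short-barred blanks (bars measured 29.9 and 29.6 mm) into the reject tray, flat and side by side, left the three sound ones seated in the mould, and handed the job in at about 18 s; no verdict was returned.

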